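# Tighten a brewer pump's cover in cross order

### The job

The cover plate of the brewing machine's pump is still loose on its four wing nuts: tighten each nut clockwise by the half turn or so that it lacks, until it stops, in cross order - one nut and the one diagonally opposite it fully, and only then the other two - so that the plate comes down evenly. When all four are tight, push the vent plug in the middle of the plate down until it is fully home. Leave the other things on the counter where they are, and let go of the pump at the end.

Things in the scene. Friction and masses are not known exactly. Their poses are not given: they have to be found in the camera images.
- pump: The pump, bolted to the counter: a square cast-aluminium chamber 170 x 170 mm, top face 53 mm above the counter with a 2 mm rubber seal on it, two brass pipe stubs on its sides (y, reaching 114 mm from the centre), and a grey motor on its back (+x, 105 to 255 mm from the centre, up to 107 mm high). Origin on the counter under the chamber's centre; z up, x towards the motor. Its position and yaw (within 0.45 rad of 0) vary.
- plate_mid (a point): Dark steel cover plate 190 x 190 x 10 mm over the chamber. This point is the centre of its underside; axes as the pump's when seated. Its underside is at most 58 mm above the counter at the start (almost 3 mm gap over the seal) and 55 mm when seated; each nut, as it is turned, draws its own corner down, by about 1 mm per rad if all turn. The nuts and the plug ride on it.
- nut_a (a joint): Turn of the front-left (-x, +y) nut in the pump's frame, rad: grows clockwise seen from above, starts between 0.1 and 0.5, tight against a hard stop at 3.0. Takes about 0.1 N m and stays where it is left.
- nut_a_grip (a point): Grip point of the front-left (-x, +y) nut, on its axis, about 28 mm above the plate's top, 55 mm from the plate's centre in both x and y; diagonally opposite is nut_c. A brass wing nut: upright bar of two round wings, 54 mm long along this point's x, 14 mm thick along its y (flat faces), from 6 to 41 mm above the plate, over a round foot 28 mm across and 6 mm high. z up. At joint value 0 its x is the pump's x. A thread end stands in it, at most 10 mm proud of it.
- nut_b (a joint): Turn of the front-right (-x, -y) nut in the pump's frame, rad: grows clockwise seen from above, starts between 0.1 and 0.5, tight against a hard stop at 3.0. Takes about 0.1 N m and stays where it is left.
- nut_b_grip (a point): Grip point of the front-right (-x, -y) nut, on its axis, about 28 mm above the plate's top, 55 mm from the plate's centre in both x and y; diagonally opposite is nut_d. A brass wing nut: upright bar of two round wings, 54 mm long along this point's x, 14 mm thick along its y (flat faces), from 6 to 41 mm above the plate, over a round foot 28 mm across and 6 mm high. z up. At joint value 0 its x is the pump's x. A thread end stands in it, at most 10 mm proud of it.
- nut_c (a joint): Turn of the back-right (+x, -y) nut in the pump's frame, rad: grows clockwise seen from above, starts between 0.1 and 0.5, tight against a hard stop at 3.0. Takes about 0.1 N m and stays where it is left.
- nut_c_grip (a point): Grip point of the back-right (+x, -y) nut, on its axis, about 28 mm above the plate's top, 55 mm from the plate's centre in both x and y; diagonally opposite is nut_a. A brass wing nut: upright bar of two round wings, 54 mm long along this point's x, 14 mm thick along its y (flat faces), from 6 to 41 mm above the plate, over a round foot 28 mm across and 6 mm high. z up. At joint value 0 its x is the pump's x. A thread end stands in it, at most 10 mm proud of it.
- nut_d (a joint): Turn of the back-left (+x, +y) nut in the pump's frame, rad: grows clockwise seen from above, starts between 0.1 and 0.5, tight against a hard stop at 3.0. Takes about 0.1 N m and stays where it is left.
- nut_d_grip (a point): Grip point of the back-left (+x, +y) nut, on its axis, about 28 mm above the plate's top, 55 mm from the plate's centre in both x and y; diagonally opposite is nut_b. A brass wing nut: upright bar of two round wings, 54 mm long along this point's x, 14 mm thick along its y (flat faces), from 6 to 41 mm above the plate, over a round foot 28 mm across and 6 mm high. z up. At joint value 0 its x is the pump's x. A thread end stands in it, at most 10 mm proud of it.
- plug (a joint): How far the vent plug is pushed in, m: 0 to 0.0015 at the start, 0.009 fully home (hard stop). Takes about 6 N of push; has no spring and stays where it is left.
- plug_top (a point): Centre of the top of the vent plug in the middle of the plate: a black rubber disc 36 mm across and 12 mm thick on a short stem; its top is 24 mm above the plate's top when fully out and 15 mm when home. It moves straight down.
- spanner: Spanner, 180 mm long, lying beside the pump. Not part of the job; origin at the centre of its underside.
- gasket: Black rubber ring 64 mm across, 6 mm high, lying near the pump. Not part of the job; origin at the centre of its underside.
- spare_nut: Spare wing nut like the four, standing on the counter near the pump. Not part of the job; origin at the centre of its underside.
- mug: Steel mug 76 mm across, 85 mm high. Not part of the job; origin at the centre of its underside.
- milk_tin: Tin 74 mm across, 80 mm high. Not part of the job; origin at the centre of its underside.
- glass: Drinking glass 70 mm across, 100 mm high. Not part of the job; origin at the centre of its underside.
- spoon: Steel spoon, 170 mm long. Not part of the job; origin at the centre of its underside.

How it is judged:
By the outcome, as a careful person would: the job done as asked, in the order asked, and still so for the second after the job is handed in, with the robot touching nothing.
It also fails if it takes over 72 s, if anything falls off the work surface, if the arm or the gripper's body presses on something with over 40 N, if the wrist force passes 120 N, or if a joint passes its speed limit or range.

### The arm

A 6-joint arm with a two-finger parallel gripper is mounted at the origin on the work surface. World frame = base frame: x ahead of the robot, y to its left, z up, the work surface at z = 0. Lengths are in m, angles in degrees, forces in N, time in s.
With the tool pointing down it reaches from about 0.4 to 0.825 m from the base axis. Payload 7 kg.
Tool frame: the origin (TCP) lies at the very end of the fingers, on their centre line; the grasp point (between the pads) lies 19 mm behind it (ctrl.grip_point_offset is the distance from the TCP to the grasp point, in m); x points along the fingers, z is the direction in which the jaws open and shut, and the axes are right-handed (so a half turn about x gives the same grasp; the last joint's range is limited). The gripper opens to 88 mm and grips with 3 to 60 N. Pads are 19 mm wide; open, the fingers measure 130 mm over their backs; the gripper's body (78 mm by 193 mm) begins 47 mm behind the grasp point.
Start: joints at [86.637, 20.546, 0.682, 0, -70.136, -16.507], TCP at [0.229, 0.635, 0.227] pointing down, gripper open.
Joint ranges: [-176.03, 176.03], [-82.01, 121.73], [-58.28, 71.71], [-173.87, 95.51], [-174.79, -0.11], [-173.66, 173.66]. Speed limits (degrees/s): [136.94, 136.94, 172.46, 180, 180, 180].

### API

Orientations are given as [roll, pitch, yaw] about the fixed x, y, z axes, in that order (R = Rz(yaw) Ry(pitch) Rx(roll)).
In Python, from plant import get_obs, snapshot, calibration, close_job, ctrl gives the robot as it stands.
- The arm moves only by the tool move_arm, never from a script. Its argument "commands" is a list that holds one entry, the list of rows, each a list of 4 numbers: the shift along the tool's x, y, z in cm, then the turn about the tool's x in rad. In form: [[[dx, dy, dz, spin], ...]]. A call has 1 to 8 rows; each row shifts and turns the commanded pose from where the row before left it, along the tool's axes as they then stand; what a row does not reach is not made up. A row lasts 1/10 s, in which the tool goes at most 50 mm and 8.59 degrees, less where a joint would pass 70% of its speed; a pose out of reach is approached as far as the arm can. A call with a gripper value outside its range is refused whole. "jaw" is the finger opening in cm, from 0 to 8.76, set as the call begins (left out, the last holds). The fingers move at their own pace and stop on an object; the grip force is fixed at half the most. Time passes only in rows, so rows that do not move let the fingers close. It gives the time, the measured TCP pose, the force and the opening at its end, in the units of the state.
- get_obs(): the state, without advancing time (a new reading comes with each control period).
- snapshot(name): name is "scene" or "top"; returns (picture, depth): 400x640x3 uint8, red, green, blue; 400x640 float32, m along the optical axis (not along the pixel's ray), 0 where there is no reading.
- calibration(name): a dict with "mtx" (3x3 intrinsics, pixels), "T" (4x4, takes a point from camera to world coordinates). Camera axes: x right, y up, looking along -z (the intrinsics and any distortion apply to the point x, -y, -z); pixel columns grow to the right and rows downward; lengths in m; the calibration is good to about 2 mm. A picture is of the moment at which its call begins. calibration takes no time and is no camera call.
- close_job(): hands the job in, once; it reports no verdict.
The state is a dict: "clock": time; "joint_pos": joint angles; "qvel": joint speeds; "tau": joint torques, N m; "tool_pos": TCP position; "orientation": TCP orientation; "force": force on the tool from outside, world axes, zero at the start; "moment": the same for the moment, N m; "opening": finger opening in m.
Only numpy, scipy, OpenCV 4.12 (cv2) and the standard library are available. Lean on these libraries where they do the work, as an engineer would, in place of code of your own. Each camera call takes 0.05 s, during which the arm holds its last target. There are 200 camera calls.

## Working session

There is one attempt and no reset: what is moved stays moved. The work goes in short steps, Python scripts to look and compute and a tool call to move; the robot and the scene stay as the last step left them, time stands still between calls to the robot, and variables do not carry over. Pictures are saved under pics/ and viewed, about 8 in all and at most 12, crops included, and the job is handed in when it is done.

Besides the shell and the picture viewer there is one more tool, called after "Request:" as name(argument=value, ...), one argument or row to a line, values as JSON. move_arm: Moves the arm, as the interface text tells. Its arguments: {"type":"object","properties":{"commands":{"type":"array"},"jaw":{"type":"number"}},"required":["commands"]}

```bash
mkdir -p pics; ls; cat > h.py <<'E'
import numpy as np,cv2
from plant import get_obs,snapshot,calibration,close_job,ctrl
def pts(name,depth):
    c=calibration(name);K=np.array(c["mtx"]);T=np.array(c["T"])
    v,u=np.mgrid[0:depth.shape[0],0:depth.shape[1]]
    x=(u-K[0,2])/K[0,0]*depth;y=(v-K[1,2])/K[1,1]*depth
    P=np.stack([x,-y,-depth],-1)
    return P@T[:3,:3].T+T[:3,3]
E
python3 - <<'E'
from h import *
for n in("top","scene"):
    p,d=snapshot(n);np.savez(n+"0.npz",p=p,d=d);cv2.imwrite(f"pics/{n}0.png",p[:,:,::-1]); c=calibration(n); print(n,{k:np.round(v,3) if k in("mtx","T") else v for k,v in c.items()},d.min(),d.max())
o=get_obs();print(o)
E
```

```text
pics
top {'mtx': array([[458.319,   0.   , 314.775],
       [  0.   , 458.319, 201.925],
       [  0.   ,   0.   ,   1.   ]]), 'T': array([[ 0.013,  0.996, -0.093,  0.458],
       [-1.   ,  0.012, -0.012, -0.021],
       [-0.01 ,  0.093,  0.996,  1.471],
       [ 0.   ,  0.   ,  0.   ,  1.   ]])} 0.0 2.3595452
scene {'mtx': array([[469.472,   0.   , 315.248],
       [  0.   , 469.472, 196.568],
       [  0.   ,   0.   ,   1.   ]]), 'T': array([[ 0.539, -0.71 ,  0.453,  1.2  ],
       [ 0.842,  0.462, -0.278, -0.398],
       [-0.012,  0.532,  0.847,  1.3  ],
       [ 0.   ,  0.   ,  0.   ,  1.   ]])} 0.0 3.321021
{'clock': 0.1, 'joint_pos': array([ 8.66363082e+01,  2.05878223e+01,  6.39070819e-01, -1.66996760e-02,
       -7.01357984e+01, -1.65046916e+01]), 'qvel': array([ 0.04247458, -0.08155657,  0.07046424,  0.13524337, -0.04247773,
       -0.09583723]), 'tau': array([-2.09804799e-03, -5.84165025e+01,  2.93751115e+01,  7.01558948e+00,
        1.01555165e-02, -5.16831676e-05]), 'tool_pos': array([0.22931364, 0.63439269, 0.22571446]), 'orientation': array([   5.98692047,   89.91400445, -103.88714887]), 'force': array([ 0.4007624 ,  0.39020056, -0.03687979]), 'moment': array([ 0.03751768, -0.03100846, -0.00624835]), 'opening': 0.08789671029515551}
```

View pics/top0.png

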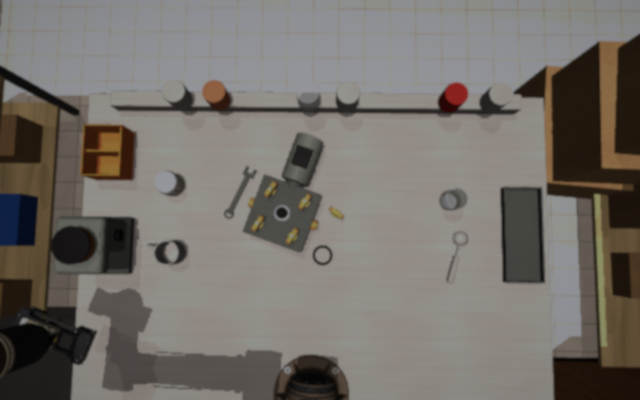

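View pics/scene0.png

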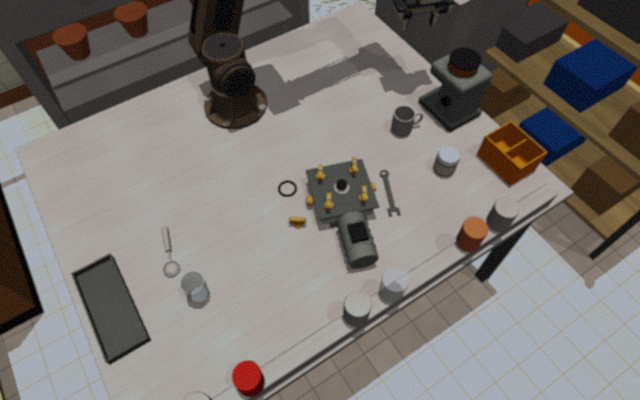

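The top view shows the pump with its plate centred near (283,213). The nuts are near (271,188), (305,202), (258,223) and (292,237), and the motor is toward (303,157). The gasket is at (323,255), the spare nut at (336,213), and the spanner to the left. The scene view agrees.

```bash
cat > meas.py <<'E'
from h import *
def ray(name,uv,z):
    c=calibration(name);K=np.array(c["mtx"]);T=np.array(c["T"])
    uv=np.atleast_2d(uv).astype(float)
    d=np.stack([(uv[:,0]-K[0,2])/K[0,0],-(uv[:,1]-K[1,2])/K[1,1],-np.ones(len(uv))],-1)@T[:3,:3].T
    o=T[:3,3]; return o+d*((z-o[2])/d[:,2])[:,None]
def nuts(name,p,d,box):
    P=pts(name,d);hsv=cv2.cvtColor(p,cv2.COLOR_RGB2HSV)
    m=cv2.inRange(hsv,(12,110,70),(35,255,255));k=np.zeros_like(m);k[box[1]:box[3],box[0]:box[2]]=255;m&=k
    n,l,s,c=cv2.connectedComponentsWithStats(m)
    for i in range(1,n):
        if s[i,4]<8: continue
        v,u=np.where(l==i);z=P[l==i]; hi=z[z[:,2]>0.085]
        W=ray(name,np.stack([u,v],1),np.median(z[:,2]))[:,:2];
        w,V=np.linalg.eigh(np.cov(W.T));a=np.degrees(np.arctan2(V[1,1],V[0,1]))
        print(name,np.round(c[i],1),s[i,4],"med",np.round(np.median(z,0),4),"n85",len(hi),"ctr",np.round(W.mean(0),4),"ang",round((a+90)%180-90,1),"sd",np.round(np.sqrt(w)*1e3,1),"zmax",z[:,2].max().round(4))
E
python3 - <<'E'
from meas import *
for n,b in(("top",(225,165,350,265)),("scene",(280,145,400,235))):
    f=np.load(n+"0.npz");nuts(n,f["p"],f["d"],b)
f=np.load("top0.npz");P=pts("top",f["d"]);b=np.s_[165:265,225:345]
Q=P[b];m=((Q[...,2]>0.06)&(Q[...,2]<0.076)).astype(np.uint8)
n,l,s,c=cv2.connectedComponentsWithStats(m);i=1+s[1:,4].argmax()
print("plate z",np.median(Q[l==i][:,2]),s[i]); r=cv2.minAreaRect(np.float32(Q[l==i][:,:2]*1000));print(r)
print("counter z",np.median(P[280:300,400:420,2]))
for n,b in(("top",(225,115,365,275)),("scene",(270,130,420,280))):
    p=np.load(n+"0.npz")["p"][b[1]:b[3],b[0]:b[2],::-1]
    cv2.imwrite(f"pics/{n}c.png",cv2.resize(p,None,fx=4,fy=3.75))
E
```

```text
top [270.9 189.4] 82 med [0.6191 0.125  0.1042] n85 61 ctr [0.6208 0.1272] ang -34.8 sd [ 6.1 15.3] zmax 0.1132
top [304.9 201.9] 74 med [0.5806 0.0221 0.1052] n85 54 ctr [0.5842 0.0246] ang -35.6 sd [ 5.3 15.5] zmax 1.4706
top [250.9 202.3] 28 med [0.5873 0.1954 0.0438] n85 0 ctr [0.5867 0.1957] ang -17.7 sd [3.3 7. ] zmax 0.071
top [336. 213.] 56 med [ 0.5565 -0.0711  0.039 ] n85 0 ctr [ 0.5567 -0.071 ] ang 53.5 sd [ 4.  11.8] zmax 0.0456
top [258.1 223.4] 80 med [0.5148 0.1622 0.1052] n85 59 ctr [0.518  0.1632] ang -34.4 sd [ 5.9 15.2] zmax 0.113
top [313.2 224.8] 47 med [5.179e-01 2.000e-04 4.370e-02] n85 1 ctr [ 5.185e-01 -4.000e-04] ang -20.8 sd [5.1 7.3] zmax 1.4706
top [292.2 235.9] 76 med [0.4788 0.0586 0.1055] n85 57 ctr [0.4822 0.0607] ang -33.9 sd [ 5.4 15.9] zmax 1.4706
scene [353.3 168.2] 63 med [0.531  0.1548 0.0999] n85 43 ctr [0.5342 0.1527] ang -45.0 sd [7.  9.2] zmax 1.2999
scene [319.8 175. ] 65 med [0.4954 0.0516 0.1013] n85 44 ctr [0.4995 0.0504] ang -24.9 sd [7. 9.] zmax 0.1139
scene [373.1 186.1] 27 med [0.5981 0.1912 0.044 ] n85 0 ctr [0.5956 0.1908] ang -19.
[... 192 characters left out ...]
7 ctr [0.5772 0.0327] ang 36.1 sd [3.8 4.9] zmax 0.111
scene [363.1 196.6] 69 med [0.6351 0.119  0.0998] n85 44 ctr [0.6365 0.1171] ang -44.9 sd [7.1 8.7] zmax 0.1129
scene [309.7 199.8] 57 med [ 0.5268 -0.0061  0.0409] n85 0 ctr [ 0.5267 -0.0057] ang -28.2 sd [5.8 9.3] zmax 0.0503
scene [328.5 204.1] 72 med [0.5978 0.0166 0.0959] n85 38 ctr [0.5997 0.0164] ang -16.9 sd [7.5 8.1] zmax 0.1115
scene [296.9 220.9] 103 med [ 0.5648 -0.0771  0.0351] n85 0 ctr [ 0.5667 -0.0778] ang 40.8 sd [ 9.9 12. ] zmax 0.0479
plate z 0.06800585507203794 [  17    9   79   78 3305]
((560.00634765625, 95.94229125976562), (190.75848388671875, 200.81552124023438), 70.78056335449219)
counter z 0.00022365705380500422
```

View pics/topc.png

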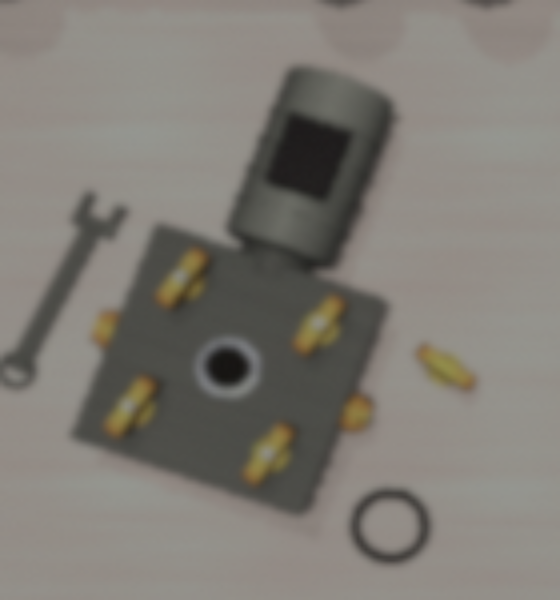

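The crop shows all four nuts upright with similar start angles, with spanner, gasket and spare nut all off the plate. I'll refine with high depth points and work out the joint 6 window.

```bash
cat >> h.py <<'E'
from scipy.spatial.transform import Rotation as Ro
def tool(o=None):
    o=o or get_obs();R=Ro.from_euler("xyz",o["orientation"],degrees=True).as_matrix()
    return np.array(o["tool_pos"]),R,o
def head(R): return np.degrees(np.arctan2(R[1,2],R[0,2]))   # heading of jaw axis (tool z)
def go(xy,z,h):
    """spin (rad) to jaw heading h (mod 180 -> both options) and tool-frame shift after that spin"""
    p,R,o=tool();d=np.array([xy[0],xy[1],z])-p
    print("t",round(o["clock"],2),"pos",p.round(4),"head",round(head(R),1),"down",R[:,0].round(3),"j6",round(o["joint_pos"][5],1),"j1",round(o["joint_pos"][0],1),"F",np.round(o["force"],1),"M",np.round(o["moment"],2),"open",round(o["opening"],4))
    s0=(head(R)-h+180)%360-180   # positive spin = clockwise = heading falls
    for s in(s0,s0-180 if s0>0 else s0+180):
        Rn=R@Ro.from_rotvec([np.radians(s),0,0]).as_matrix()
        print("  spin %.3f rad (%.1f deg) then shift cm"%(np.radians(s),s),(Rn.T@d*100).round(2))
E
python3 - <<'E'
from meas import *
for n,b in(("top",(225,165,330,255)),("scene",(300,145,400,225))):
    f=np.load(n+"0.npz");P=pts(n,f["d"]);Q=P[b[1]:b[3],b[0]:b[2]].reshape(-1,3);C=f["p"][b[1]:b[3],b[0]:b[2]].reshape(-1,3)
    c0=np.array([.556,.095]);
    y=np.radians(-19.4);u=np.array([np.cos(y),np.sin(y)]);v=np.array([-u[1],u[0]]);cs=[]
    for k,sx,sy in(("a",-1,1),("b",-1,-1),("c",1,-1),("d",1,1)):
        c=c0+.055*(sx*u+sy*v);m=(np.hypot(*(Q[:,:2]-c).T)<.04)&(Q[:,2]>.09)&(Q[:,2]<.125)
        W=Q[m][:,:2];w,V=np.linalg.eigh(np.cov(W.T));a=np.degrees(np.arctan2(V[1,1],V[0,1]));a=(a+90)%180-90
        r=cv2.minAreaRect(np.float32(W*1000));cs.append(W.mean(0))
        print(n,k,m.sum(),"mean",W.mean(0).round(4),"ang",round(a,1),"rect",np.round(r[0],1),np.round(r[1],1),round(r[2],1),"zmax",Q[m][:,2].max().round(4))
    print("centre of nuts",np.mean(cs,0).round(4))
    m=(np.hypot(*(Q[:,:2]-c0).T)<.03)&(Q[:,2]>.082);print("plug",m.sum(),np.mean(Q[m],0).round(4),np.median(Q[m][:,2]).round(4))
go((.52,.165),.2,55)
E
```

```text
top a 94 mean [0.5202 0.1666] ang -34.3 rect [520.7 167.4] [14.4 53.1] 55.9 zmax 0.1217
top b 88 mean [0.484  0.0633] ang -33.0 rect [484.3  63.4] [13.3 52.6] 56.7 zmax 0.1187
top c 89 mean [0.5874 0.0272] ang -35.4 rect [587.8  27.1] [14.4 52.5] 55.8 zmax 0.1165
top d 94 mean [0.6236 0.1304] ang -35.1 rect [624.6 131.1] [15.2 53. ] 55.2 zmax 0.1151
centre of nuts [0.5538 0.0969]
plug 108 [0.5543 0.0973 0.0908] 0.0906
scene a 77 mean [0.5265 0.1604] ang -34.6 rect [522.6 163.3] [13.1 52.8] 55.8 zmax 0.115
scene b 77 mean [0.4902 0.0571] ang -32.6 rect [486.9  59.2] [12.6 51.4] 57.1 zmax 0.1139
scene c 74 mean [0.5936 0.0215] ang -36.3 rect [592.6  22.8] [12.2 51.2] 56.5 zmax 0.1138
scene d 80 mean [0.6292 0.125 ] ang -35.0 rect [625.4 127.8] [12.7 54.6] 54.4 zmax 0.1144
centre of nuts [0.5599 0.091 ]
plug 101 [0.5569 0.0932 0.0889] 0.0891
t 0.1 pos [0.2293 0.6344 0.2257] head -109.9 down [-0.    -0.001 -1.   ] j6 -16.5 j1 86.6 F [ 0.4  0.4 -0. ] M [ 0.04 -0.03 -0.01] open 0.0879
  spin -2.878 rad (-164.9 deg) then shift cm [  2.63 -50.73 -21.77]
  spin 0.264 rad (15.1 deg) then shift cm [ 2.63 50.73 21.77]
```

The two views agree to about 4 mm, and the sizes match the 14 x 53 mm bars. The fitted centre is (0.556, 0.095) with yaw −19.4°. Heading = j1 + j6 + 180, so starting at heading −124° leaves joint 6 room for the full clockwise sweep.

Request:
move_arm(
  commands=[
    [[0, 0, 0, 0.13], [0, 0, 0, 0.123], [0, 4.4, 1.9, 0], [0, 4.4, 1.9, 0], [0, 4.4, 1.9, 0], [0, 4.4, 1.9, 0], [0, 4.4, 1.9, 0], [0, 4.4, 1.9, 0]],
  ],
  jaw=5,
)

```text
clock: 0.9
tool_pos: [0.3835, 0.3898, 0.2264]
orientation: [-3.3, 90.0, -127.7]
force: [0.7, 0.6, -0.9]
opening: 0.0502
```

Request:
move_arm(
  commands=[
    [[0, 4.4, 1.9, 0], [0, 4.4, 1.9, 0], [0, 4.4, 1.9, 0], [0, 4.4, 1.9, 0], [0, 4.4, 1.9, 0], [0, 0, 0, 0], [0, 0, 0, 0]],
  ],
)

```text
clock: 1.6
tool_pos: [0.5112, 0.1877, 0.2261]
orientation: [-29.4, 90.0, -153.9]
force: [-0.1, -0.3, -0.0]
opening: 0.05
```

```bash
python3 -c "
from h import *
go((.522,.1654),.077,-124.4)"
```

```text
t 1.6 pos [0.5112 0.1877 0.2261] head -124.5 down [-0.001 -0.    -1.   ] j6 14.7 j1 40.8 F [-0.1 -0.3 -0. ] M [0.01 0.04 0.01] open 0.05
  spin -0.002 rad (-0.1 deg) then shift cm [14.91  2.16  1.22]
  spin 3.139 rad (179.9 deg) then shift cm [14.91 -2.16 -1.22]
```

Request:
move_arm(
  commands=[
    [[0, 2.16, 1.22, 0], [4, 0, 0, 0], [4, 0, 0, 0], [3, 0, 0, 0], [2, 0, 0, 0], [1, 0, 0, 0], [0.7, 0, 0, 0], [0, 0, 0, 0]],
  ],
)

```text
clock: 2.4
tool_pos: [0.5217, 0.1674, 0.0793]
orientation: [-19.4, 90.0, -143.7]
force: [0.2, 0.9, -0.2]
opening: 0.0497
```

```bash
python3 - <<'E'
from h import *
go((.522,.1654),.077,-124.4)
a=snapshot("scene")[0][130:230,290:420,::-1];b=snapshot("top")[0][150:250,225:355,::-1]
cv2.imwrite("pics/g1.png",np.vstack([cv2.resize(x,(390,300)) for x in(a,b)]))
E
```

```text
t 2.4 pos [0.5217 0.1674 0.0793] head -124.3 down [-0. -0. -1.] j6 17.4 j1 38.3 F [ 0.2  0.9 -0.2] M [-0.02  0.04 -0.02] open 0.0497
  spin 0.002 rad (0.1 deg) then shift cm [0.23 0.14 0.15]
  spin -3.140 rad (-179.9 deg) then shift cm [ 0.23 -0.14 -0.15]
```

View pics/g1.png

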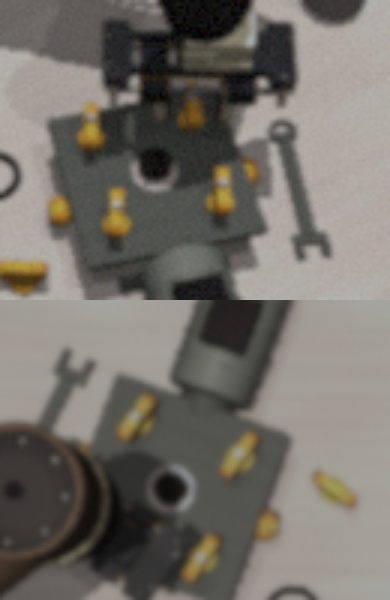

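The scene crop shows the fingers straddling nut a, which is seen between them at (190,112), with clearance on both sides. Now I'll close.

Request:
move_arm(
  commands=[
    [[0.1, 0.14, 0.15, 0], [0, 0, 0, 0], [0, 0, 0, 0], [0, 0, 0, 0], [0, 0, 0, 0], [0, 0, 0, 0]],
  ],
  jaw=0,
)

```text
clock: 3.1
tool_pos: [0.5226, 0.1652, 0.0787]
orientation: [165.9, 89.9, 41.5]
force: [1.4, 1.2, 0.1]
opening: 0.014
```

```bash
python3 -c "
from h import *
go((.522,.1654),.077,-124.4)"
```

```text
t 3.1 pos [0.5226 0.1652 0.0787] head -124.4 down [ 0.001  0.001 -1.   ] j6 17.6 j1 38.0 F [1.4 1.2 0.1] M [ 0.63 -0.34 -0.01] open 0.014
  spin 0.001 rad (0.0 deg) then shift cm [ 0.17 -0.06  0.02]
  spin -3.141 rad (-180.0 deg) then shift cm [ 0.17  0.06 -0.02]
```

Gripped at 14 mm with almost no side force. Now the sweep, which needs about 2.74 rad.

Request:
move_arm(
  commands=[
    [[0, 0, 0, 0.12], [0, 0, 0, 0.14], [0.01, 0, 0, 0.14], [0.01, 0, 0, 0.14], [0.01, 0, 0, 0.14], [0.01, 0, 0, 0.14], [0.01, 0, 0, 0.14], [0.01, 0, 0, 0.14]],
  ],
)

```text
clock: 3.9
tool_pos: [0.5213, 0.1647, 0.0779]
orientation: [22.5, 89.9, -165.2]
force: [-5.8, 2.4, 3.7]
opening: 0.0138
```

```bash
python3 -c "
from h import *
go((.522,.1654),.077,-124.4)"
```

```text
t 3.9 pos [0.5213 0.1647 0.0779] head 172.3 down [-0.001 -0.    -1.   ] j6 -45.7 j1 38.0 F [-5.8  2.4  3.7] M [0.88 1.71 0.08] open 0.0138
  spin -1.105 rad (-63.3 deg) then shift cm [ 0.09  0.02 -0.09]
  spin 2.037 rad (116.7 deg) then shift cm [ 0.09 -0.02  0.09]
```

Request:
move_arm(
  commands=[
    [[0.01, 0, 0, 0.14], [0.01, 0, 0, 0.14], [0.01, 0, 0, 0.14], [0.01, 0, 0, 0.14], [0.01, 0, 0, 0.14], [0.01, 0, 0, 0.14], [0.01, 0, 0, 0.14], [0.01, 0, 0, 0.14]],
  ],
)

```text
clock: 4.7
tool_pos: [0.5202, 0.1658, 0.077]
orientation: [52.1, 89.8, 160.2]
force: [-12.4, 10.6, 7.3]
opening: 0.014
```

Request:
move_arm(
  commands=[
    [[0.01, 0, 0, 0.14], [0.01, 0, 0, 0.14], [0.01, 0, 0, 0.1], [0, 0, 0, 0.05], [0, 0, 0, 0.04], [0, 0, 0, 0]],
  ],
)

```text
clock: 5.3
tool_pos: [0.5201, 0.1665, 0.0767]
orientation: [64.1, 89.8, 145.6]
force: [-14.6, 13.5, 5.9]
opening: 0.0138
```

```bash
python3 -c "
from h import *
go((.522,.1654),.077,-124.4)"
```

```text
t 5.3 pos [0.5201 0.1665 0.0767] head 81.4 down [-0.003  0.002 -1.   ] j6 -136.6 j1 38.2 F [-14.6  13.5   5.9] M [ 4.43  4.81 -0.03] open 0.0138
  spin -2.691 rad (-154.2 deg) then shift cm [-0.03  0.22 -0.01]
  spin 0.451 rad (25.8 deg) then shift cm [-0.03 -0.22  0.01]
```

Request:
move_arm(
  commands=[
    [[0, 0, 0, 0.04], [0, 0, 0, 0.04], [0, 0, 0, 0.04], [0, 0, 0, 0]],
  ],
)

```text
clock: 5.7
tool_pos: [0.5205, 0.1668, 0.0767]
orientation: [61.1, 89.8, 135.8]
force: [-12.9, 13.2, 4.4]
opening: 0.0143
```

```bash
python3 -c "
from h import *
go((.522,.1654),.077,-124.4)"
```

```text
t 5.7 pos [0.5205 0.1668 0.0767] head 74.6 down [-0.002  0.002 -1.   ] j6 -143.4 j1 38.2 F [-12.9  13.2   4.4] M [4.58 4.17 0.69] open 0.0143
  spin -2.809 rad (-161.0 deg) then shift cm [-0.03  0.2   0.03]
  spin 0.332 rad (19.0 deg) then shift cm [-0.03 -0.2  -0.03]
```

The stop is reached: Mz rose to 0.69 Nm at jaw heading 75–79°, where 78.7° is expected for 3.0 rad. The grip puts the axis about (−1.2, +1.2) mm from my estimate, so I'll apply that to the others. Next I release, lift and unwind.

Request:
move_arm(
  commands=[
    [[0, 0, 0, 0], [0, 0, 0, 0], [0, 0, 0, 0], [-1, 0, 0, 0], [-2.5, 0, 0, 0], [-3, 0, 0, 0], [0, 0, 0, -0.145], [0, 0, 0, -0.145]],
  ],
  jaw=5,
)

```text
clock: 6.5
tool_pos: [0.523, 0.1649, 0.1439]
orientation: [-59.0, 89.8, 32.5]
force: [0.4, 0.1, -0.8]
opening: 0.0498
```

Request:
move_arm(
  commands=[
    [[0, 0, 0, -0.145], [0, 0, 0, -0.145], [0, 0, 0, -0.145], [0, 0, 0, -0.145], [0, 0, 0, -0.145], [0, 0, 0, -0.145], [0, 0, 0, -0.145], [0, 0, 0, -0.145]],
  ],
)

```text
clock: 7.3
tool_pos: [0.5225, 0.1644, 0.1427]
orientation: [-149.6, 90.0, 8.4]
force: [0.1, 0.3, -0.0]
opening: 0.0499
```

Request:
move_arm(
  commands=[
    [[0, 0, 0, -0.145], [0, 0, 0, -0.145], [0, 0, 0, -0.145], [0, 0, 0, -0.145], [0, 0, 0, -0.145], [0, 0, 0, -0.145], [0, 0, 0, -0.145], [0, 0, 0, -0.145]],
  ],
)

```text
clock: 8.1
tool_pos: [0.5225, 0.1645, 0.1427]
orientation: [145.9, 90.0, 10.4]
force: [-0.7, 0.0, 0.3]
opening: 0.0501
```

```bash
python3 -c "
from h import *
go((.588,.0264),.077,-125.7)"
```

```text
t 8.1 pos [0.5225 0.1645 0.1427] head -135.5 down [ 0.001  0.    -1.   ] j6 6.5 j1 38.0 F [-0.7  0.   0.3] M [-0.04 -0.03 -0.01] open 0.0501
  spin -0.171 rad (-9.8 deg) then shift cm [ 6.57 13.38  7.39]
  spin 2.970 rad (170.2 deg) then shift cm [  6.57 -13.38  -7.39]
```

Request:
move_arm(
  commands=[
    [[0, 0, 0, -0.086], [0, 0, 0, -0.085], [0, 3.5, 1.9, 0], [0, 3.5, 1.9, 0], [0, 3.5, 1.9, 0], [0, 2.88, 1.69, 0], [0, 0, 0, 0], [0, 0, 0, 0]],
  ],
)

```text
clock: 8.9
tool_pos: [0.5871, 0.0251, 0.1422]
orientation: [48.2, 90.0, -78.0]
force: [-0.3, 0.7, -0.2]
opening: 0.05
```

Request:
move_arm(
  commands=[
    [[1, 0, 0, 0], [2.5, 0, 0, 0], [1.8, 0, 0, 0], [1, 0, 0, 0], [0, 0, 0, 0], [0, 0, 0, 0]],
  ],
)

```text
clock: 9.5
tool_pos: [0.5872, 0.0268, 0.0792]
orientation: [95.5, 90.0, -30.4]
force: [1.0, 0.4, -0.0]
opening: 0.0499
```

```bash
python3 - <<'E'
from h import *
go((.588,.0264),.078,-125.7)
a=snapshot("scene")[0][130:230,290:420,::-1];b=snapshot("top")[0][150:250,225:355,::-1]
cv2.imwrite("pics/g2.png",np.vstack([cv2.resize(x,(390,300)) for x in(a,b)]))
E
```

```text
t 9.5 pos [0.5872 0.0268 0.0792] head -126.0 down [ 0. -0. -1.] j6 32.3 j1 21.7 F [ 1.   0.4 -0. ] M [-0.02  0.01 -0.01] open 0.0499
  spin -0.005 rad (-0.3 deg) then shift cm [ 0.12  0.09 -0.01]
  spin 3.137 rad (179.7 deg) then shift cm [ 0.12 -0.09  0.01]
```

View pics/g2.png

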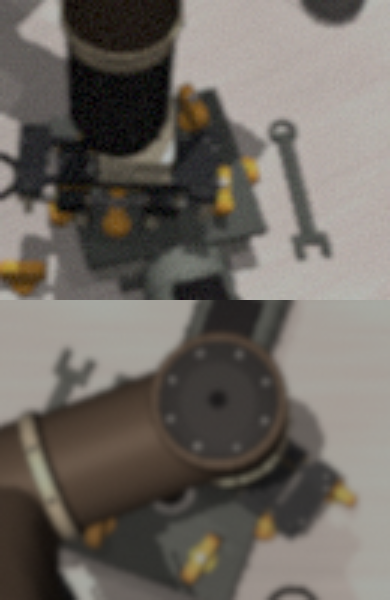

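The fingers straddle nut c, and nut a at (190,108) is visibly turned. I'll close and sweep.

Request:
move_arm(
  commands=[
    [[0, 0.09, 0, 0], [0, 0, 0, 0], [0, 0, 0, 0], [0, 0, 0, 0], [0, 0, 0, 0], [0, 0, 0, 0.05], [0, 0, 0, 0.1], [0, 0, 0, 0.1]],
  ],
  jaw=0,
)

```text
clock: 10.4
tool_pos: [0.5882, 0.0264, 0.0789]
orientation: [176.7, 89.9, 36.1]
force: [0.0, 3.0, -1.6]
opening: 0.014
```

Request:
move_arm(
  commands=[
    [[0.01, 0, 0, 0.14], [0.01, 0, 0, 0.14], [0.01, 0, 0, 0.14], [0.01, 0, 0, 0.14], [0.01, 0, 0, 0.14], [0.01, 0, 0, 0.14], [0.01, 0, 0, 0.14], [0.01, 0, 0, 0.14]],
  ],
)

```text
clock: 11.2
tool_pos: [0.5887, 0.0264, 0.0782]
orientation: [-130.4, 89.9, 24.8]
force: [1.5, 0.0, -2.4]
opening: 0.0139
```

Request:
move_arm(
  commands=[
    [[0.01, 0, 0, 0.14], [0.01, 0, 0, 0.14], [0.01, 0, 0, 0.14], [0.01, 0, 0, 0.14], [0.01, 0, 0, 0.14], [0.01, 0, 0, 0.14], [0.01, 0, 0, 0.14], [0.01, 0, 0, 0.14]],
  ],
)

```text
clock: 12.0
tool_pos: [0.5888, 0.026, 0.0773]
orientation: [-82.5, 89.9, 8.5]
force: [3.5, 0.1, -3.1]
opening: 0.014
```

Request:
move_arm(
  commands=[
    [[0, 0, 0, 0.05], [0, 0, 0, 0.05], [0, 0, 0, 0.05], [0, 0, 0, 0]],
  ],
)

```text
clock: 12.4
tool_pos: [0.5888, 0.026, 0.0773]
orientation: [-72.8, 89.9, 9.9]
force: [4.4, -0.9, -5.3]
opening: 0.0137
```

```bash
python3 -c "
from h import *
go((.588,.0264),.078,-125.7)"
```

```text
t 12.4 pos [0.5888 0.026  0.0773] head 82.7 down [ 0.002  0.    -1.   ] j6 -118.9 j1 21.5 F [ 4.4 -0.9 -5.3] M [-0.39 -2.06 -0.08] open 0.0137
  spin -2.646 rad (-151.6 deg) then shift cm [-0.07 -0.09  0.01]
  spin 0.495 rad (28.4 deg) then shift cm [-0.07  0.09 -0.01]
```

Request:
move_arm(
  commands=[
    [[0, 0, 0, 0.05], [0, 0, 0, 0.05], [0, 0, 0, 0.04], [0, 0, 0, 0]],
  ],
)

```text
clock: 12.8
tool_pos: [0.5882, 0.0258, 0.0773]
orientation: [-90.0, 90.0, -15.2]
force: [3.6, -1.1, -3.3]
opening: 0.0143
```

```bash
python3 -c "
from h import *
go((.588,.0264),.078,-125.7)"
```

```text
t 12.8 pos [0.5882 0.0258 0.0773] head 74.8 down [ 0.001 -0.    -1.   ] j6 -126.8 j1 21.5 F [ 3.6 -1.1 -3.3] M [-0.3  -1.65  0.72] open 0.0143
  spin -2.784 rad (-159.5 deg) then shift cm [-0.07 -0.05 -0.04]
  spin 0.358 rad (20.5 deg) then shift cm [-0.07  0.05  0.04]
```

The signature is the same (Mz 0.72, opening 14.3 mm), so nut c is tight. On to nut d.

Request:
move_arm(
  commands=[
    [[0, 0, 0, 0], [0, 0, 0, 0], [0, 0, 0, 0], [-1, 0, 0, 0], [-2.5, 0, 0, 0], [-3, 0, 0, 0], [0, 0, 0, -0.145], [0, 0, 0, -0.145]],
  ],
  jaw=5,
)

```text
clock: 13.6
tool_pos: [0.5883, 0.026, 0.1444]
orientation: [-71.0, 89.8, 20.7]
force: [-1.4, 0.8, -0.7]
opening: 0.0498
```

Request:
move_arm(
  commands=[
    [[0, 0, 0, -0.145], [0, 0, 0, -0.145], [0, 0, 0, -0.145], [0, 0, 0, -0.145], [0, 0, 0, -0.145], [0, 0, 0, -0.145], [0, 0, 0, -0.145], [0, 0, 0, -0.145]],
  ],
)

```text
clock: 14.4
tool_pos: [0.5877, 0.0258, 0.1431]
orientation: [-137.1, 90.0, 21.0]
force: [-0.5, -0.3, -1.3]
opening: 0.0499
```

Request:
move_arm(
  commands=[
    [[0, 0, 0, -0.145], [0, 0, 0, -0.145], [0, 0, 0, -0.145], [0, 0, 0, -0.145], [0, 0, 0, -0.145], [0, 0, 0, -0.145], [0, 0, 0, -0.145], [0, 0, 0, -0.145]],
  ],
)

```text
clock: 15.2
tool_pos: [0.5877, 0.0258, 0.1432]
orientation: [153.6, 90.0, 18.1]
force: [-0.5, 0.0, 0.5]
opening: 0.0498
```

```bash
python3 -c "
from h import *
go((.6245,.1301),.077,-125)"
```

```text
t 15.2 pos [0.5877 0.0258 0.1432] head -135.4 down [ 0.  0. -1.] j6 23.0 j1 21.5 F [-0.5  0.   0.5] M [0.11 0.   0.01] open 0.0498
  spin -0.182 rad (-10.4 deg) then shift cm [  6.62  -2.97 -10.66]
  spin 2.960 rad (169.6 deg) then shift cm [ 6.62  2.97 10.66]
```

Request:
move_arm(
  commands=[
    [[0, 0, 0, -0.091], [0, 0, 0, -0.091], [0, -1, -3.6, 0], [0, -1, -3.6, 0], [0, -0.97, -3.46, 0], [0, 0, 0, 0], [1, 0, 0, 0], [2, 0, 0, 0]],
  ],
)

```text
clock: 16.0
tool_pos: [0.6257, 0.1299, 0.1134]
orientation: [149.8, 89.8, 24.4]
force: [0.9, 0.3, 0.1]
opening: 0.0497
```

Request:
move_arm(
  commands=[
    [[1.8, 0, 0, 0], [1.2, 0, 0, 0], [0.4, 0, 0, 0], [0, 0, 0, 0], [0, 0, 0, 0]],
  ],
)

```text
clock: 16.5
tool_pos: [0.6256, 0.1298, 0.079]
orientation: [141.0, 89.9, 15.6]
force: [-0.2, 1.0, 0.3]
opening: 0.0495
```

```bash
python3 -c "
from h import *
go((.6245,.1301),.077,-125)"
```

```text
t 16.5 pos [0.6256 0.1298 0.079 ] head -125.3 down [ 0.001  0.    -1.   ] j6 25.4 j1 29.2 F [-0.2  1.   0.3] M [ 0.03 -0.07 -0.01] open 0.0495
  spin -0.006 rad (-0.3 deg) then shift cm [ 0.2  -0.1   0.04]
  spin 3.136 rad (179.7 deg) then shift cm [ 0.2   0.1  -0.04]
```

Request:
move_arm(
  commands=[
    [[0.1, -0.1, 0.04, 0], [0, 0, 0, 0], [0, 0, 0, 0], [0, 0, 0, 0], [0, 0, 0, 0], [0, 0, 0, 0.05], [0, 0, 0, 0.1], [0, 0, 0, 0.1]],
  ],
  jaw=0,
)

```text
clock: 17.3
tool_pos: [0.6245, 0.1305, 0.0774]
orientation: [167.4, 90.0, 27.5]
force: [2.0, 1.6, -0.6]
opening: 0.0142
```

Request:
move_arm(
  commands=[
    [[0.01, 0, 0, 0.14], [0.01, 0, 0, 0.14], [0.01, 0, 0, 0.14], [0.01, 0, 0, 0.14], [0.01, 0, 0, 0.14], [0.01, 0, 0, 0.14], [0.01, 0, 0, 0.14], [0.01, 0, 0, 0.14]],
  ],
)

```text
clock: 18.1
tool_pos: [0.6255, 0.1309, 0.0769]
orientation: [-137.5, 89.8, 18.4]
force: [4.5, 1.0, -1.6]
opening: 0.0138
```

Request:
move_arm(
  commands=[
    [[0.01, 0, 0, 0.14], [0.01, 0, 0, 0.14], [0.01, 0, 0, 0.14], [0.01, 0, 0, 0.14], [0.01, 0, 0, 0.14], [0.01, 0, 0, 0.14], [0.01, 0, 0, 0.14], [0.01, 0, 0, 0.14]],
  ],
)

```text
clock: 18.9
tool_pos: [0.6261, 0.1302, 0.0762]
orientation: [-88.7, 89.8, 3.0]
force: [7.9, -1.8, -2.4]
opening: 0.0134
```

Request:
move_arm(
  commands=[
    [[0, 0, 0, 0.05], [0, 0, 0, 0.05], [0, 0, 0, 0.05], [0, 0, 0, 0.05], [0, 0, 0, 0.05], [0, 0, 0, 0.04], [0, 0, 0, 0]],
  ],
)

```text
clock: 19.6
tool_pos: [0.6261, 0.1298, 0.0761]
orientation: [-84.9, 89.8, -9.5]
force: [7.9, -3.7, -3.8]
opening: 0.014
```

```bash
python3 -c "
from h import *
go((.6245,.1301),.077,-125)"
```

```text
t 19.6 pos [0.6261 0.1298 0.0761] head 75.4 down [ 0.003 -0.001 -1.   ] j6 -133.9 j1 29.2 F [ 7.9 -3.7 -3.8] M [-1.55 -2.75  0.65] open 0.014
  spin -2.786 rad (-159.6 deg) then shift cm [-0.09 -0.15  0.07]
  spin 0.356 rad (20.4 deg) then shift cm [-0.09  0.15 -0.07]
```

Nut d is tight (Mz 0.65). Last is nut b.

Request:
move_arm(
  commands=[
    [[0, 0, 0, 0], [0, 0, 0, 0], [0, 0, 0, 0], [-1, 0, 0, 0], [-2.5, 0, 0, 0], [-3.1, 0, 0, 0], [0, 0, 0, -0.145], [0, 0, 0, -0.145]],
  ],
  jaw=5,
)

```text
clock: 20.4
tool_pos: [0.6247, 0.1306, 0.1441]
orientation: [-64.9, 89.8, 27.4]
force: [0.6, 0.2, -0.7]
opening: 0.0497
```

Request:
move_arm(
  commands=[
    [[0, 0, 0, -0.145], [0, 0, 0, -0.145], [0, 0, 0, -0.145], [0, 0, 0, -0.145], [0, 0, 0, -0.145], [0, 0, 0, -0.145], [0, 0, 0, -0.145], [0, 0, 0, -0.145]],
  ],
)

```text
clock: 21.2
tool_pos: [0.6241, 0.1303, 0.1426]
orientation: [-133.7, 90.0, 25.1]
force: [0.2, -0.1, -0.5]
opening: 0.0501
```

Request:
move_arm(
  commands=[
    [[0, 0, 0, -0.145], [0, 0, 0, -0.145], [0, 0, 0, -0.145], [0, 0, 0, -0.145], [0, 0, 0, -0.145], [0, 0, 0, -0.145], [0, 0, 0, -0.145], [0, 0, 0, -0.145]],
  ],
)

```text
clock: 22.0
tool_pos: [0.6241, 0.1303, 0.1426]
orientation: [160.4, 90.0, 25.7]
force: [-0.0, 0.4, 0.5]
opening: 0.0502
```

```bash
python3 -c "
from h import *
go((.4843,.0629),.077,-123)"
```

```text
t 22.0 pos [0.6241 0.1303 0.1426] head -134.7 down [ 0.001  0.    -1.   ] j6 16.0 j1 29.3 F [-0.   0.4  0.5] M [0.02 0.01 0.02] open 0.0502
  spin -0.205 rad (-11.7 deg) then shift cm [ 6.55 -8.06 13.27]
  spin 2.937 rad (168.3 deg) then shift cm [  6.55   8.06 -13.27]
```

Request:
move_arm(
  commands=[
    [[0, 0, 0, -0.105], [0, 0, 0, -0.1], [0, -2.1, 3.4, 0], [0, -2.1, 3.4, 0], [0, -2.1, 3.4, 0], [0, -1.76, 3.07, 0], [0, 0, 0, 0], [0, 0, 0, 0]],
  ],
)

```text
clock: 22.8
tool_pos: [0.484, 0.0637, 0.1431]
orientation: [148.2, 89.9, 24.9]
force: [0.1, 0.9, -0.2]
opening: 0.0501
```

Request:
move_arm(
  commands=[
    [[1, 0, 0, 0], [2.3, 0, 0, 0], [1.8, 0, 0, 0], [1, 0, 0, 0], [0.3, 0, 0, 0], [0, 0, 0, 0], [0, 0, 0, 0]],
  ],
)

```text
clock: 23.5
tool_pos: [0.4844, 0.0639, 0.0781]
orientation: [139.0, 90.0, 15.6]
force: [0.6, -0.2, 1.2]
opening: 0.0501
```

```bash
python3 -c "
from h import *
go((.4843,.0629),.077,-123)"
```

```text
t 23.5 pos [0.4844 0.0639 0.0781] head -123.3 down [ 0.001  0.    -1.   ] j6 26.0 j1 30.6 F [ 0.6 -0.2  1.2] M [0.03 0.01 0.04] open 0.0501
  spin -0.006 rad (-0.3 deg) then shift cm [0.11 0.04 0.09]
  spin 3.136 rad (179.7 deg) then shift cm [ 0.11 -0.04 -0.09]
```

Request:
move_arm(
  commands=[
    [[0, 0.04, 0.09, 0], [0, 0, 0, 0], [0, 0, 0, 0], [0, 0, 0, 0], [0, 0, 0, 0], [0, 0, 0, 0.05], [0, 0, 0, 0.1], [0, 0, 0, 0.1]],
  ],
  jaw=0,
)

```text
clock: 24.3
tool_pos: [0.4841, 0.0632, 0.0777]
orientation: [177.2, 89.9, 39.4]
force: [1.5, 2.8, -2.0]
opening: 0.0142
```

Request:
move_arm(
  commands=[
    [[0.01, 0, 0, 0.14], [0.01, 0, 0, 0.14], [0.01, 0, 0, 0.14], [0.01, 0, 0, 0.14], [0.01, 0, 0, 0.14], [0.01, 0, 0, 0.14], [0.01, 0, 0, 0.14], [0.01, 0, 0, 0.14]],
  ],
)

```text
clock: 25.1
tool_pos: [0.4849, 0.0634, 0.0773]
orientation: [-132.7, 89.8, 25.2]
force: [2.3, 1.4, -2.0]
opening: 0.0139
```

Request:
move_arm(
  commands=[
    [[0.01, 0, 0, 0.14], [0.01, 0, 0, 0.14], [0.01, 0, 0, 0.14], [0.01, 0, 0, 0.14], [0.01, 0, 0, 0.14], [0.01, 0, 0, 0.14], [0.01, 0, 0, 0.14], [0.01, 0, 0, 0.14]],
  ],
)

```text
clock: 25.9
tool_pos: [0.4848, 0.0628, 0.0764]
orientation: [-89.1, 89.9, 4.7]
force: [3.1, -0.8, -1.8]
opening: 0.0137
```

Request:
move_arm(
  commands=[
    [[0, 0, 0, 0.05], [0, 0, 0, 0.05], [0, 0, 0, 0.05], [0, 0, 0, 0.05], [0, 0, 0, 0.05], [0, 0, 0, 0.05], [0, 0, 0, 0.02], [0, 0, 0, 0]],
  ],
)

```text
clock: 26.7
tool_pos: [0.4845, 0.0629, 0.0762]
orientation: [-66.0, 89.9, 9.8]
force: [4.5, -0.9, -5.0]
opening: 0.0145
```

```bash
python3 -c "
from h import *
go((.4843,.0629),.077,-123)"
```

```text
t 26.7 pos [0.4845 0.0629 0.0762] head 75.7 down [ 0.001  0.    -1.   ] j6 -134.8 j1 30.5 F [ 4.5 -0.9 -5. ] M [-0.19 -2.01  0.68] open 0.0145
  spin -2.814 rad (-161.3 deg) then shift cm [-0.08 -0.01  0.01]
  spin 0.327 rad (18.7 deg) then shift cm [-0.08  0.01 -0.01]
```

All four stops reached. Lift, close the jaws, and go over the plug.

Request:
move_arm(
  commands=[
    [[0, 0, 0, 0], [0, 0, 0, 0], [0, 0, 0, 0], [-1, 0, 0, 0], [-2.5, 0, 0, 0], [-3, 0, 0, 0], [0, 0, 0, 0], [0, 0, 0, 0]],
  ],
  jaw=5,
)

```text
clock: 27.5
tool_pos: [0.484, 0.0629, 0.1423]
orientation: [-40.8, 89.9, 34.9]
force: [-0.4, 0.0, -1.0]
opening: 0.0501
```

```bash
python3 -c "
from h import *
go((.555,.0965),.092,75.7)"
```

```text
t 27.5 pos [0.484  0.0629 0.1423] head 75.7 down [ 0.002  0.001 -1.   ] j6 -134.9 j1 30.5 F [-0.4  0.  -1. ] M [-0.04 -0.15 -0.03] open 0.0501
  spin -0.001 rad (-0.0 deg) then shift cm [ 5.05 -6.04  5.  ]
  spin 3.141 rad (180.0 deg) then shift cm [ 5.05  6.04 -5.  ]
```

Request:
move_arm(
  commands=[
    [[0, -3, 2.5, 0], [0, -3.04, 2.5, 0], [0, 0, 0, 0], [1, 0, 0, 0], [1.8, 0, 0, 0], [1.5, 0, 0, 0], [0.4, 0, 0, 0], [0, 0, 0, 0]],
  ],
  jaw=0,
)

```text
clock: 28.3
tool_pos: [0.5533, 0.0955, 0.093]
orientation: [130.7, 89.9, -153.6]
force: [0.1, 0.0, 0.9]
opening: 0.0007
```

```bash
python3 -c "
from h import *
go((.555,.0965),.080,75.7)"
```

```text
t 28.3 pos [0.5533 0.0955 0.093 ] head 75.7 down [-0.002 -0.001 -1.   ] j6 -134.1 j1 29.8 F [0.1 0.  0.9] M [ 0.01 -0.23  0.01] open 0.0007
  spin -0.001 rad (-0.0 deg) then shift cm [ 1.3  -0.14  0.14]
  spin 3.141 rad (180.0 deg) then shift cm [ 1.3   0.14 -0.14]
```

Pushing slowly now while watching the force.

Request:
move_arm(
  commands=[
    [[0.2, -0.14, 0.14, 0], [0.2, 0, 0, 0], [0.2, 0, 0, 0], [0.2, 0, 0, 0], [0.2, 0, 0, 0], [0.1, 0, 0, 0], [0.1, 0, 0, 0], [0, 0, 0, 0]],
  ],
)

```text
clock: 29.1
tool_pos: [0.5565, 0.0972, 0.0826]
orientation: [-59.5, 90.0, 16.1]
force: [-1.7, 1.2, 3.5]
opening: 0.0004
```

Request:
move_arm(
  commands=[
    [[0.1, 0, 0, 0], [0.1, 0, 0, 0], [0, 0, 0, 0]],
  ],
)

```text
clock: 29.4
tool_pos: [0.5566, 0.0972, 0.0806]
orientation: [-58.8, 89.9, 16.9]
force: [-1.6, 0.7, 5.3]
opening: 0.0002
```

Request:
move_arm(
  commands=[
    [[0.1, 0, 0, 0], [0.1, 0, 0, 0], [0, 0, 0, 0]],
  ],
)

```text
clock: 29.7
tool_pos: [0.5567, 0.0973, 0.0795]
orientation: [-66.6, 89.9, 9.1]
force: [-3.9, 1.0, 12.2]
opening: 0.0006
```

Request:
move_arm(
  commands=[
    [[0.1, 0, 0, 0], [0.05, 0, 0, 0], [0, 0, 0, 0]],
  ],
)

```text
clock: 30.0
tool_pos: [0.5569, 0.0973, 0.079]
orientation: [-69.6, 89.9, 6.1]
force: [-7.3, -0.5, 20.7]
opening: 0.0003
```

The push ends at a hard stop: 20.7 N at z ≈ 0.079, where home is expected at 0.080. I'll retreat and check.

Request:
move_arm(
  commands=[
    [[-0.5, 0, 0, 0], [-3, 0, 0, 0], [-4, 0, 0, 0], [-4, 0, 0, 0], [-3, 0, 4, 0], [0, 0, 4.5, 0], [0, 0, 4.5, 0], [0, 0, 4.5, 0]],
  ],
)

```text
clock: 30.8
tool_pos: [0.5998, 0.2683, 0.222]
orientation: [-24.3, 89.9, 51.4]
force: [0.5, 0.0, -0.1]
opening: 0.0004
```

Request:
move_arm(
  commands=[
    [[0, 0, 4.5, 0], [0, 0, 4.5, 0], [0, 0, 4, 0], [0, 0, 3, 0], [0, 0, 0, 0], [0, 0, 0, 0]],
  ],
)

```text
clock: 31.4
tool_pos: [0.6389, 0.4222, 0.2202]
orientation: [147.7, 89.9, -136.6]
force: [0.3, 0.1, -0.5]
opening: 0.0004
```

```bash
python3 - <<'E'
from meas import *
go((.555,.0965),.2,75.7)
im=[]
for n,b in(("top",(225,165,330,255)),("scene",(300,145,400,225))):
    p,d=snapshot(n);P=pts(n,d);Q=P[b[1]:b[3],b[0]:b[2]].reshape(-1,3)
    for k,c in(("a",(.521,.1665)),("b",(.4845,.063)),("c",(.5885,.026)),("d",(.6255,.13)),):
        r=np.hypot(*(Q[:,:2]-c).T)
        m=(r<.04)&(Q[:,2]>.088)&(Q[:,2]<.125)
        if m.sum()<10: print(n,k,"hidden",m.sum());continue
        W=Q[m][:,:2];w,V=np.linalg.eigh(np.cov(W.T));a=np.degrees(np.arctan2(V[1,1],V[0,1]))
        R=cv2.minAreaRect(np.float32(W*1000))
        print(n,k,m.sum(),"ang",round((a+90)%180-90,1),"q",round(np.radians(180+(-19.4-((a+90)%180-90)))%(2*np.pi),2),"rect",np.round(R[2],1))
    r=np.hypot(*(Q[:,:2]-(.555,.0965)).T);m=(r<.012);print("plug z",np.median(Q[m][:,2]).round(4))
    m=(r>.028)&(r<.042)&(Q[:,2]<.08);print("plate z",np.median(Q[m][:,2]).round(4))
    im.append(cv2.resize(p[130:270,220:420,::-1],(600,300) if 0 else (428,300)))
cv2.imwrite("pics/end.png",np.vstack(im))
E
```

```text
t 31.4 pos [0.6389 0.4222 0.2202] head 75.7 down [-0.001 -0.001 -1.   ] j6 -152.2 j1 48.0 F [ 0.3  0.1 -0.5] M [-0.05 -0.17 -0.06] open 0.0004
  spin 0.000 rad (0.0 deg) then shift cm [  2.07   0.08 -33.63]
  spin -3.141 rad (-180.0 deg) then shift cm [ 2.07 -0.08 33.63]
top a 96 ang -11.4 q 3.0 rect 79.8
top b 90 ang -11.9 q 3.01 rect 79.0
top c 84 ang -11.5 q 3.0 rect 79.2
top d 93 ang -11.9 q 3.01 rect 78.3
plug z 0.0802
plate z 0.065
scene a 90 ang -9.8 q 2.97 rect 76.9
scene b 79 ang -9.0 q 2.96 rect 78.6
scene c 91 ang -10.1 q 2.98 rect 78.5
scene d 91 ang -9.5 q 2.97 rect 82.7
plug z 0.0792
plate z 0.0639
```

View pics/end.png

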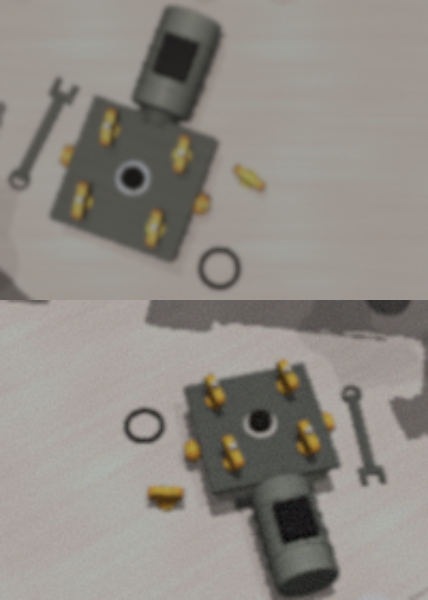

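The end picture shows all four nuts parallel at about 3.0 rad, the plug down (z 0.080) and the plate seated (top at 0.065). The gasket, spare nut and spanner haven't moved, and the arm is clear.

```bash
python3 -c "
from h import *
print(close_job())"
```

```text
the job is handed in; nothing more can be done
None
```

The job is done and handed in at about 31.5 s. All four wing nuts are tight, the vent plug is fully home, and the gripper is clear of the pump.

- **Nuts:** I tightened a, then c (diagonal), then d, then b. Each was turned clockwise until the moment about its axis jumped to about 0.65–0.72 N m, well above the 0.1 N m running torque.
- **Plug:** I pushed it with the closed fingertips to a firm stop, at 20.7 N and z ≈ 0.079 m.

**Last checks:** the top view put all four nuts at 3.00–3.01 rad, the plate top at 65.0 mm (seated) and the plug top at 80.2 mm (home). The scene view read slightly lower, at 2.96–2.98 rad, 63.9 mm and 79.2 mm. That is within the 2 mm calibration error and the angle noise. In the final picture the spanner, gasket and spare nut had not moved. I did not re-check the mug, tin, glass and spoon; the arm passed well above anything on its path. No check failed.

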